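# Hang the tablet holder on the desk rail and stand the tablet in it

### The arm

A 6-joint arm with a two-finger parallel gripper is mounted at the origin on the work surface. World frame = base frame: x ahead of the robot, y to its left, z up, the work surface at z = 0. Lengths are in m, angles in degrees, forces in N, time in s.
With the tool pointing down it reaches from about 0.35 to 0.875 m from the base axis. Payload 4.2 kg.
Tool frame: the origin (TCP) lies at the centre of the arm's flange, where the gripper is bolted on; the fingertips stand 182 mm ahead of it and the grasp point (between the pads) lies 164 mm ahead of it (r.nose_length is the distance from the TCP to the fingertips, in m); z points along the fingers, y is the line along which they close (so a half turn about z gives the same grasp; the last joint's range is limited). The gripper opens to 87 mm and grips with 3 to 60 N. Pads are 19 mm wide; open, the fingers measure 117 mm over their backs; the gripper's body (75 mm by 190 mm) begins 51 mm behind the grasp point.
Start: joints at [86.666, 22.042, 0.453, 0, -68.411, -14.817], TCP at [0.195, 0.594, 0.405] pointing down, gripper open.
Joint ranges: [-179.83, 179.83], [-69.29, 118.12], [-61.27, 80.66], [-181.25, 117.63], [-171.15, -9.14], [-177.46, 177.46]. Speed limits (degrees/s): [159.86, 159.86, 180, 180, 180, 180].

### API

Orientations are given as a 3x3 rotation matrix whose columns are the frame's x, y, z axes.
In Python, from station import r, vision gives the robot as it stands. The module is installed in compiled form; this text tells all that it offers.
- The arm moves only by the shell command python3 -m creep 'ROWS'. ROWS is JSON, a list of rows, each a list of 7 numbers: the opening, from -1 (shut) to 1 (fully open), then the shift along the tool's x, y, z in mm, then the turn, a rotation vector about the tool's x, y, z in degrees. A call has 1 to 8 rows; each row is the pose to reach, as a shift and turn from the pose commanded when the call began, along the tool's axes at that moment; what a row does not reach only later rows make up. A row lasts 1/12 s, in which the tool goes at most 41.7 mm and 7.16 degrees, less where a joint would pass 70% of its speed; a pose out of reach is approached as far as the arm can. A call with a gripper value outside its range is refused whole. The fingers move at their own pace and stop on an object; the grip force is fixed at half the most. Time passes only in rows, so rows that repeat a pose let the fingers close. It gives the time, the measured TCP pose, the force, the opening and the grip force at its end, in the units of the state.
- r.sense(): the state, without advancing time (a new reading comes with each control period).
- vision.capture(name): name is "scene" or "side" or "wrist"; returns (picture, depth): 420x560x3 uint8, red, green, blue; 420x560 float32, m along the optical axis (not along the pixel's ray), 0 where there is no reading.
- vision.camera_model(name): a dict with "vertical_fov" (degrees; the focal length in pixels is half the picture's height over the tangent of half this angle, whatever the lens; pixels are square), "cx", "cy" (the principal point, pixels), "extrinsics" (4x4, takes a point from camera to world coordinates); the wrist camera has in their place "mount" (4x4, takes a point from camera to tool coordinates, whose origin is the TCP and whose axes are the flange's). Camera axes: x right, y down, z forward; pixel columns grow to the right and rows downward; lengths in m; the calibration is good to about 2 mm. The wrist camera is an equidistant fisheye: a pixel r from the principal point sees the ray r / f radians off the axis. A picture is of the moment at which its call begins: read the wrist's pose just before it. camera_model takes no time and is no camera call.
- r.finish_job(): hands the job in; it is judged then, once.
Trained networks look in the newest picture that a camera, given by its name, has taken for a name from the list of things; names that differ only in an ending like _2 or _b are one class to them, and where a whole thing is asked for, a point or a joint stands for the part that bears it (a point fixed in the world has none). Each returns a list of dicts, best first, with "conf" (0 to 1); they miss things now and then, are a little off and sometimes report something else, mostly with a low value. They report only what shows in the picture. A call takes as long as a camera call.
- vision.find_in(camera, thing): "uv" ([column, row] in pixels, amid what is visible of it).
- vision.cut_out(camera, thing): "region" (420x560 bool, what is visible of it) and "uv" ([column, row] in pixels, amid what is visible of it).
The state is a dict: "time_s": time; "joints": joint angles; "joint_velocities": joint speeds; "effort": joint torques, N m; "tcp_pos": TCP position; "ee_rot": TCP orientation; "wrist_force": force on the tool from outside, world axes, zero at the start; "moment": the same for the moment, N m; "gripper_width": opening from 0.0 (shut) to 1.0 (fully open); "gripper_force": force on a finger pad.
Only numpy, scipy, OpenCV 4.12 (cv2) and the standard library are available. Lean on these libraries where they do the work, as an engineer would, in place of code of your own. Each camera call takes 0.05 s, during which the arm holds its last target. There are 200 camera calls.

### The job

Hang the white tablet holder by its hook on the upper bar of the desk rail, green lip to the rail's front, slide it along until it is centred on the orange band, and let go. Then lift the tablet out of the wooden rack, over the green lip, and stand it in the hung holder behind the lip: in the middle, screen facing out, leaning on the holder's back, and set down gently on the ledge before you let go. Leave everything else as it is.

Things in the scene. Friction and masses are not known exactly. Their poses are not given: they have to be found in the camera images.
- rail: Fixed desk rail: two level aluminium bars along its y, one above the other, on two black posts (y = +-178 mm, 160 mm high, feet to x = +-53 mm); a fixed pen pot hangs beyond the +y post. Origin on the desk midway between the posts; +x is its front, away from the robot; z up. Both bars x = -5 to 5 mm. Upper bar 126 to 150 mm above the desk, lower bar 45 to 65 mm.
- mark: Orange band, 56 mm long, paint-thin, round the upper bar; it does not hinder sliding. Origin at its middle in the bar's centre, 138 mm above the desk; axes as the rail's.
- holder_hook (a point): White tablet holder, loose, 0.3 to 0.55 kg, 110 wide (y), 80 deep, 115 mm high, first standing on the desk. Point: middle of its hook, 103 mm above its underside, 12 mm below its top. +x to its front (green lip), z up. The hook, an upside-down U 36 mm wide (y), 22.5 mm thick (x), is gripped from above across that thickness; fingers may reach 20 mm below the point.
- holder_slot (a point): Middle of the top of the slot under the holder's hook, 7 mm above holder_hook; axes as there. The slot is 14 mm wide in x (centred here) for the 10 mm bar; its rear leg ends 34 mm lower, flared 3 mm back for lead-in. Hung, this point is at the upper bar's top, 150 mm up, and the foot's rear (7.5 mm before it) is in front of the lower bar; let go, it may tip up to 3 degrees, foot back.
- holder_corner (a point): Inner corner of the holder's ledge at mid-width, where the tablet's lower rear edge rests: 49 mm in front of and 89 mm below holder_hook; axes as there. The back face rises 103 mm from it, leaning 18 degrees back (top to -x) from the holder's z; above 60 mm it is two side uprights 58 mm apart. The hung holder is loose: pushed up or forward it swings or unhooks.
- holder_lip (a point): Middle of the top edge of the holder's green lip; axes as holder_hook. From the corner the ledge runs 13 mm forward, square to the back face (18 degrees uphill), to the lip, which is 4 mm thick, parallel to the back face, and stands 18 mm above the ledge.
- tablet_center (a point): Tablet in a blue case, 120 wide (y) x 190 high (z) x 10 mm thick (x), 0.25 to 0.5 kg, loose; first standing upright in the front or the rear slot of the rack. Point: its centre; +x is the outward normal of its dark screen, z towards its top edge. Grip it across its thickness at the top edge.
- tablet_foot (a point): Middle of the tablet's bottom edge, 95 mm below tablet_center along its z, mid-thickness; axes as there.
- rack: Fixed wooden device rack, 150 (x) x 140 mm (y), origin under its centre; three slots along y at x = -42, 0, +42 mm, 16 mm wide, their floor 12 mm above the desk, with steel hoops 80 mm high on both sides of each slot. Things lift straight up out of it.
- notebook_center (a point): Red notebook, 12 x 140 x 105 mm high, standing in the other outer slot of the rack; point at its centre. Stays there.
- mug_center (a point): White mug, 80 mm wide, 92 mm high, handle at its +y; point at its centre, 46 mm up. To be left alone.
- case_center (a point): Brown glasses case, 62 x 160 x 38 mm high, on the desk; point at its centre. To be left alone.
- flask_center (a point): Dark steel flask, 72 mm wide, 205 mm high, standing; point 100 mm up. To be left alone.

How it is judged (in metres and radians):
On the way, in this order (a step that is already met when the one before it is completed fails the run):
1. the holder hangs by its hook on the upper bar, centred on the orange band (within 10 mm), let go (z of holder_hook in the frame of rail between 0.139 and 0.147 m and x of holder_hook in the frame of rail between -0.006 and 0.01 m and x of holder_corner in the frame of rail above 0.03 m and y of holder_hook in the frame of mark between -0.01 and 0.01 m and contact force between the fingers and holder below 0.1 N), for 0.2 s.
2. the tablet stands on the ledge behind the lip while still held (set down, not dropped) (x of tablet_foot in the frame of holder_corner between 0 and 0.012 m and z of tablet_foot in the frame of holder_corner between -0.003 and 0.007 m and y of tablet_foot in the frame of holder_corner between -0.025 and 0.025 m and contact force between tablet and holder above 0.5 N and contact force between the fingers and tablet above 0.5 N), for 0.1 s.
At the end, for the whole second after the job is handed in: Holder hung by its hook on the upper bar, lip to the front, upright, within 10 mm of the orange band's middle; tablet on the ledge behind the lip, within 25 mm of its middle, leaning back on the holder (6 degrees), square (8 degrees), screen out; both at rest (z of holder_hook in the frame of rail between 0.139 and 0.147 m and x of holder_hook in the frame of rail between -0.006 and 0.01 m and x of holder_corner in the frame of rail above 0.03 m and angle between holder_hook's own z axis and vertical below 0.12 rad and y of holder_hook in the frame of mark between -0.01 and 0.01 m and x of tablet_foot in the frame of holder_corner between 0 and 0.012 m and z of tablet_foot in the frame of holder_corner between -0.003 and 0.007 m and y of tablet_foot in the frame of holder_corner between -0.025 and 0.025 m and angle between the z axis of tablet_center and the z axis of holder_hook, either way round between 0.2 and 0.42 rad and angle between tablet_center's own x axis and vertical below 1.45 rad and angle between the y axis of tablet_center and the y axis of holder_hook, either way round below 0.15 rad and linear speed of each of tablet, holder below 0.02 m/s); the robot touches nothing.
It fails at once if the tablet was rammed against the holder (over 60 N) (contact force between tablet and holder above 60 N).
It fails at once if the notebook was disturbed (moved over 20 mm) (distance of notebook_center from where it was at the start of the episode above 0.02 m).
It fails at once if the mug was moved over 20 mm (distance of mug_center from where it was at the start of the episode above 0.02 m).
It fails at once if the glasses case was moved over 20 mm (distance of case_center from where it was at the start of the episode above 0.02 m).
It fails at once if the flask was moved over 20 mm (distance of flask_center from where it was at the start of the episode above 0.02 m).
It also fails if it takes over 66 s, if anything falls off the work surface, if the arm or the gripper's body presses on something with over 40 N, if the wrist force passes 120 N, or if a joint passes its speed limit or range.

## Working session

There is one attempt and no reset: what is moved stays moved. The work goes in short steps, Python scripts to look and compute and a shell command to move; the robot and the scene stay as the last step left them, time stands still between calls to the robot, and variables do not carry over. Pictures are saved under pics/ and viewed, at most 12 in all, crops included, and the job is handed in when it is done.

```bash
mkdir -p pics
cat > h.py <<'E'
import numpy as np, cv2
from station import r, vision
def pts(cam,pic,dep):
    m=vision.camera_model(cam); H,W=dep.shape
    f=H/2/np.tan(np.radians(m["vertical_fov"])/2)
    v,u=np.mgrid[:H,:W]; x=(u-m["cx"])/f; y=(v-m["cy"])/f
    if "mount" in m:
        s=r.sense(); T=np.eye(4);T[:3,:3]=s["ee_rot"];T[:3,3]=s["tcp_pos"]; E=T@np.array(m["mount"])
        rr=np.hypot(x,y)+1e-9; k=np.tan(np.minimum(rr,1.5))/rr; x=x*k;y=y*k
    else: E=np.array(m["extrinsics"])
    P=np.stack([x*dep,y*dep,dep,np.ones_like(dep)],-1)@E.T
    P=P[...,:3]; P[dep<=0]=np.nan
    return P
def cap(cam):
    s=r.sense(); pic,dep=vision.capture(cam); return pic,pts(cam,pic,dep)
def save(n,pic): cv2.imwrite("pics/"+n,pic[...,::-1])
E
python3 - <<'E'
from h import *
ims=[]
for c in ["scene","side"]:
    pic,P=cap(c); save(c+"1.png",pic); np.save(c+"P.npy",P)
    print(c)
    for t in ["rail","mark","holder_hook","holder_lip","tablet_center","rack","notebook_center","mug_center","case_center","flask_center"]:
        for d in vision.cut_out(c,t)[:1]:
            m=d["region"]; Q=P[m]; Q=Q[~np.isnan(Q[:,0])]
            if len(Q)<5: print(t,d["conf"],"few");continue
            print(t,round(d["conf"],2),np.round(d["uv"]),m.sum(),"med",np.median(Q,0).round(3),"lo",np.percentile(Q,3,0).round(3),"hi",np.percentile(Q,97,0).round(3))
            np.save(f"{c}_{t}.npy",Q)
E
```

```text
scene
rail 0.7 [345. 225.] 2485 med [0.661 0.118 0.054] lo [0.62  0.065 0.005] hi [0.703 0.165 0.116]
mark 0.6 [291. 147.] 276 med [0.487 0.108 0.147] lo [0.475 0.081 0.125] hi [0.492 0.136 0.154]
holder_hook 0.56 [341. 223.] 2482 med [0.66  0.118 0.052] lo [0.616 0.065 0.004] hi [0.702 0.164 0.116]
holder_lip 0.84 [342. 222.] 2410 med [0.661 0.119 0.054] lo [0.621 0.066 0.008] hi [0.703 0.165 0.116]
tablet_center 0.82 [117. 221.] 3322 med [ 0.409 -0.269  0.13 ] lo [ 0.397 -0.323  0.025] hi [ 0.421 -0.212  0.203]
rack 0.81 [137. 267.] 2202 med [ 0.493 -0.277  0.025] lo [ 0.397 -0.345  0.006] hi [ 0.528 -0.2    0.083]
notebook_center 0.61 [137. 267.] 1844 med [ 0.491 -0.286  0.087] lo [ 0.478 -0.349  0.026] hi [ 0.504 -0.221  0.12 ]
mug_center 0.77 [265. 306.] 2029 med [ 0.703 -0.133  0.043] lo [ 0.671 -0.177  0.003] hi [ 0.746 -0.077  0.094]
case_center 0.66 [177. 353.] 2957 med [ 0.674 -0.313  0.038] lo [ 0.634 -0.382  0.002] hi [ 0.708 -0.236  0.042]
flask_center 0.89 [427. 164.] 2104 med [0.683 0.322 0.119] lo [0.645 0.306 0.003] hi [0.707 0.36  0.206]
side
rail 0.92 [223. 166.] 3
[... 347 characters left out ...]
62 0.006] hi [0.697 0.166 0.117]
tablet_center 0.71 [282. 359.] 1460 med [ 0.398 -0.28   0.174] lo [ 0.389 -0.325  0.043] hi [ 0.413 -0.214  0.205]
rack 0.64 [302. 378.] 4259 med [ 0.438 -0.285  0.026] lo [ 0.369 -0.342  0.012] hi [ 0.508 -0.206  0.082]
notebook_center 0.58 [326. 358.] 1526 med [ 0.48  -0.294  0.101] lo [ 0.468 -0.351  0.023] hi [ 0.496 -0.222  0.12 ]
mug_center 0.73 [372. 244.] 1955 med [ 0.707 -0.136  0.056] lo [ 0.667 -0.176  0.006] hi [ 0.742 -0.08   0.094]
case_center 0.82 [412. 332.] 2993 med [ 0.659 -0.316  0.039] lo [ 0.626 -0.382  0.016] hi [ 0.7   -0.239  0.042]
flask_center 0.97 [258. 111.] 1556 med [0.661 0.321 0.11 ] lo [0.637 0.307 0.011] hi [0.694 0.35  0.206]
```

View pics/scene1.png

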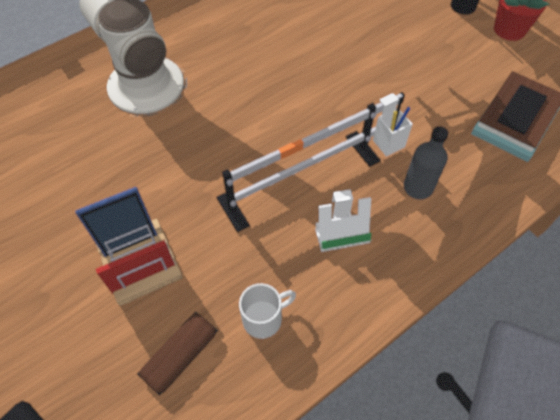

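Run:
```python
from h import *
def box(n,Q):
    rect=cv2.minAreaRect((Q[:,:2]*1000).astype(np.float32)); print(n,len(Q),"med",np.median(Q,0).round(4),"rect",np.round(rect[0],1),np.round(rect[1],1),round(rect[2],2))
for c in ["scene","side"]:
    P=np.load(c+"P.npy"); A=P.reshape(-1,3); A=A[~np.isnan(A[:,0])]
    h=A[(A[:,2]>.105)&(A[:,2]<.125)&(A[:,0]>.59)&(A[:,0]<.72)&(abs(A[:,1]-.115)<.08)]; box("hook top "+c,h)
    t=A[(A[:,2]>.19)&(A[:,2]<.22)&(A[:,0]>.37)&(A[:,0]<.44)&(A[:,1]<-.19)&(A[:,1]>-.36)]; box("tab top "+c,t)
    n=A[(A[:,2]>.112)&(A[:,2]<.13)&(A[:,0]>.45)&(A[:,0]<.54)&(A[:,1]<-.19)&(A[:,1]>-.37)]; box("nb top "+c,n)
    b=A[(A[:,2]>.146)&(A[:,2]<.154)&(A[:,0]>.44)&(A[:,0]<.55)&(A[:,1]<.3)&(A[:,1]>-.1)]; box("bar top "+c,b)
    if len(b)>20: print("bar fit",cv2.fitLine(b[:,:2].astype(np.float32),cv2.DIST_HUBER,0,.01,.01).ravel().round(4))
    g=np.load(f"{c}_mark.npy"); g=g[g[:,2]>.12]; box("mark",g)
    l=np.load(f"{c}_tablet_center.npy"); print("tab fit",cv2.fitLine(l[:,:2].astype(np.float32),cv2.DIST_HUBER,0,.01,.01).ravel().round(4))
s=r.sense(); print(s["tcp_pos"],np.round(s["ee_rot"],3),s["gripper_width"],s["time_s"])
```

```text
hook top scene 322 med [0.6324 0.1304 0.1134] rect [633.3 130.2] [109.3  36.1] 62.82
tab top scene 525 med [ 0.4069 -0.2682  0.2007] rect [ 406.  -267.1] [119.3  13.9] 79.56
nb top scene 513 med [ 0.4878 -0.2848  0.1176] rect [ 487.3 -283.7] [140.6  16. ] 79.03
bar top scene 740 med [0.4866 0.1171 0.1503] rect [490.2 124.5] [352.7  21.1] 82.47
bar fit [0.1286 0.9917 0.4904 0.1428]
mark 268 med [0.4871 0.1072 0.1474] rect [484.9 107.6] [57.5 14.7] 82.86
tab fit [ 0.1932  0.9811  0.4068 -0.2805]
hook top side 178 med [0.6285 0.1282 0.1155] rect [632.6 130.3] [112.1  30.3] 64.37
tab top side 627 med [ 0.4019 -0.2729  0.2029] rect [ 403.6 -266.3] [119.1  11.2] 79.12
nb top side 681 med [ 0.4841 -0.2895  0.1186] rect [ 486.1 -282.3] [141.7  12.7] 79.14
bar top side 589 med [0.4823 0.1034 0.1514] rect [488.2 124.7] [351.4  18.3] 81.94
bar fit [0.1326 0.9912 0.4749 0.0502]
mark 136 med [0.4817 0.1092 0.1514] rect [483.3 108.5] [56.9 11.2] 82.4
tab fit [ 0.1785  0.9839  0.4002 -0.2605]
[0.19468552 0.59387745 0.40478159] [[ 0.95  -0.312 -0.   ]
 [-0.312 -0.95   0.   ]
 [-0.    -0.    -1.   ]] 0.9948724883051034 1.1
```

View pics/side1.png

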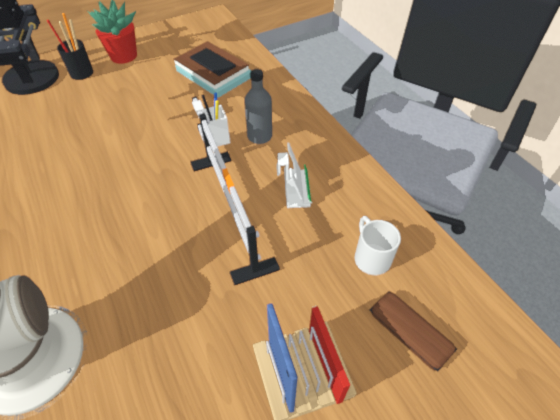

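The scene view shows the tablet at about (117,221) in the rear slot with its screen towards +x. The notebook is in front of it, at (137,267). The holder is at (342,222) with its green lip towards +x, and the orange band is at (291,148). The side view agrees. Everything matches the sizes given, so I'll go above the holder.

```bash
cat >> h.py <<'E'
from scipy.spatial.transform import Rotation as R
def downrot(yaw_obj,lean=0):
    # tool y = -object x, tool z = -object z ; object leaning back by lean
    O=(R.from_euler("z",yaw_obj,degrees=True)*R.from_euler("y",-lean,degrees=True)).as_matrix()
    return np.stack([-O[:,1],-O[:,0],-O[:,2]],1)
def go(pos,Rt):
    s=r.sense(); M=np.array(s["ee_rot"]); d=M.T@(np.array(pos)-s["tcp_pos"])*1000
    rv=R.from_matrix(M.T@Rt).as_rotvec(degrees=True); print("shift",d.round(1),"turn",rv.round(2),"t",s["time_s"])
E
python3 -m creep '[[1,70,38,0,0,0,7],[1,140,76,0,0,0,14],[1,210,114,0,0,0,21],[1,280,152,0,0,0,28],[1,280,152,0,0,0,35],[1,280,152,0,0,0,42],[1,280,152,0,0,0,49],[1,280,152,0,0,0,50]]'
python3 -c "
from h import *
go([.632,.13,.405],downrot(-27))"
```

```text
time_s: 1.77
tcp_pos: [0.415, 0.3595, 0.4051]
ee_rot: [[0.366, -0.93, 0.0], [-0.93, -0.366, -0.0], [0.0, -0.0, -1.0]]
wrist_force: [-0.0, 0.8, -0.1]
gripper_width: 1.003
gripper_force: 0.0
shift [ 2.931e+02 -1.178e+02  2.000e-01] turn [-2.000e-02 -1.000e-02  4.849e+01] t 1.7667
```

```bash
python3 -m creep '[[1,293,-118,0,0,0,48.5],[1,293,-118,0,0,0,48.5],[1,293,-118,0,0,0,48.5],[1,293,-118,0,0,0,48.5],[1,293,-118,0,0,0,48.5],[1,293,-118,0,0,0,48.5],[1,293,-118,0,0,0,48.5],[1,293,-118,0,0,0,48.5]]'
python3 - <<'E'
from h import *
pic,P=cap("wrist"); save("w1.png",pic); np.save("w1P.npy",P)
s=r.sense(); print(s["tcp_pos"])
Rh=R.from_euler("z",-27,degrees=True).as_matrix()
A=P.reshape(-1,3); A=A[~np.isnan(A[:,0])]
near=np.hypot(A[:,0]-.64,A[:,1]-.125)<.12; A=A[near]
for lo,hi in [(.105,.13),(.11,.113),(.113,.118),(.02,.04)]:
    Q=A[(A[:,2]>lo)&(A[:,2]<hi)]; 
    if len(Q)<20: print(lo,len(Q)); continue
    L=(Q-[.632,.13,0])@Rh
    rect=cv2.minAreaRect((Q[:,:2]*1000).astype(np.float32)); print(lo,hi,len(Q),rect,"local",np.percentile(L,[2,50,98],0).round(4).tolist())
mid=A[(A[:,2]>.108)]; L=(mid-[.632,.13,0])@Rh
m=abs(L[:,1])<.022; print("hook",m.sum(),np.percentile(L[m],[2,50,98],0).round(4).tolist())
E
```

```text
time_s: 2.43
tcp_pos: [0.6341, 0.1311, 0.4045]
ee_rot: [[-0.454, -0.891, 0.0], [-0.891, 0.454, -0.001], [0.0, -0.001, -1.0]]
wrist_force: [0.5, 0.7, 0.3]
gripper_width: 1.0
gripper_force: 0.0
[0.63574522 0.12926012 0.40396587]
0.105 0.13 1455 ((635.073974609375, 127.82978820800781), (107.95103454589844, 30.36969566345215), 63.995548248291016) local [[-0.0109, -0.0509, 0.1063], [0.0035, -0.0019, 0.1143], [0.0187, 0.0476, 0.1159]]
0.11 0.113 284 ((634.3849487304688, 127.004150390625), (105.8962631225586, 27.385393142700195), 64.07267761230469) local [[0.0001, -0.0535, 0.1101], [0.0151, -0.0307, 0.1112], [0.0178, 0.0505, 0.1129]]
0.113 0.118 1056 ((630.8021850585938, 122.16607666015625), (72.76148223876953, 27.26546287536621), 64.81151580810547) local [[-0.011, -0.0175, 0.1133], [0.0, -0.0008, 0.1147], [0.0104, 0.0168, 0.116]]
0.02 0.04 1162 ((663.9096069335938, 114.10964965820312), (110.0850830078125, 58.10300064086914), 63.56468963623047) local [[0.0079, -0.0527, 0.0208], [0.0458, -0.0066, 0.0321], [0.0638, 0.053, 0.0391]]
hook 21145 [[-0.0809, -0.0217, 0.1145], [-0.041, -0.0069, 0.3174], [0.0865, 0.0194, 0.3435]]
```

View pics/w1.png

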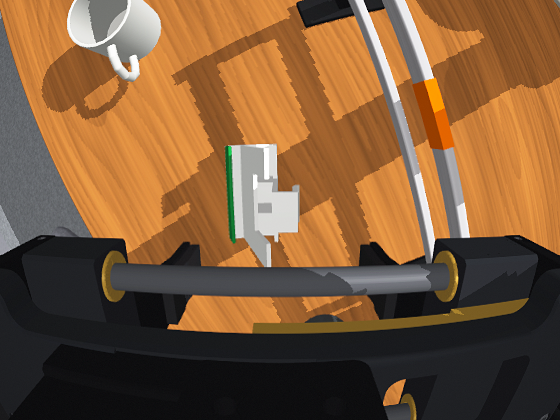

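```bash
sed -i 's/E=T@np.array(m\["mount"\])/T=S or T; E=T@np.array(m["mount"])/' h.py
python3 - <<'E'
s=open("h.py").read()
s=s.replace('T=S or T; ','').replace('def pts(cam,pic,dep):','def pts(cam,pic,dep,s=None):').replace('s=r.sense(); T=np','T=np').replace('return pic,pts(cam,pic,dep)','return pic,pts(cam,pic,dep,s)')
open("h.py","w").write(s)
from h import *
go([.632,.130,.267],downrot(-26.2))
P=np.load("w1P.npy").reshape(-1,3); P=P[~np.isnan(P[:,0])]
b=P[(abs(P[:,2]-.150)<.004)&(P[:,0]<.53)&(P[:,0]>.44)]
print("bar",len(b),cv2.minAreaRect((b[:,:2]*1000).astype(np.float32)),cv2.fitLine(b[:,:2].astype(np.float32),cv2.DIST_HUBER,0,.01,.01).ravel().round(4))
d=vision.cut_out("wrist","mark")[0]; Q=np.load("w1P.npy")[d["region"]]; Q=Q[(Q[:,2]>.12)]; print("mark",d["conf"],len(Q),cv2.minAreaRect((Q[:,:2]*1000).astype(np.float32)))
E
```

```text
shift [  0.9   3.9 137. ] turn [-0.09 -0.07 -0.78] t 2.4833
bar 3032 ((486.38653564453125, 111.66024780273438), (203.80743408203125, 12.56141185760498), 82.75889587402344) [0.1301 0.9915 0.4922 0.1451]
mark 0.73 1721 ((485.9592590332031, 106.28704833984375), (56.28904342651367, 12.733108520507812), 81.9962387084961)
```

```bash
python3 -m creep '[[1,0,4,30,0,0,-0.8],[1,0,4,60,0,0,-0.8],[1,0,4,90,0,0,-0.8],[1,0,4,115,0,0,-0.8],[1,0,4,130,0,0,-0.8],[1,0,4,137,0,0,-0.8],[1,0,4,137,0,0,-0.8],[1,0,4,137,0,0,-0.8]]'
python3 -m creep '[[-1,0,0,0,0,0,0],[-1,0,0,0,0,0,0],[-1,0,0,0,0,0,0],[-1,0,0,0,0,0,0],[-1,0,0,0,0,0,0],[-1,0,0,0,0,0,0],[-1,0,0,0,0,0,0],[-1,0,0,0,0,0,0]]'
```

```text
time_s: 3.2
tcp_pos: [0.6286, 0.1365, 0.2685]
ee_rot: [[-0.435, -0.9, 0.001], [-0.9, 0.435, 0.0], [-0.001, -0.001, -1.0]]
wrist_force: [0.9, -0.4, 0.3]
gripper_width: 1.001
gripper_force: 0.0
time_s: 3.87
tcp_pos: [0.6284, 0.1359, 0.2678]
ee_rot: [[-0.436, -0.9, 0.0], [-0.9, 0.436, 0.0], [-0.0, -0.0, -1.0]]
wrist_force: [-0.7, -0.1, 0.0]
gripper_width: 0.478
gripper_force: 0.0
```

```bash
python3 -m creep '[[-1,-3,-3,0,0,0,0],[-1,-3,-3,0,0,0,0],[-1,-3,-3,0,0,0,0],[-1,-3,-3,0,0,0,0],[-1,-3,-3,0,0,0,0],[-1,-3,-3,0,0,0,0],[-1,-3,-3,0,0,0,0],[-1,-3,-3,0,0,0,0]]'
```

```text
time_s: 4.53
tcp_pos: [0.6323, 0.1374, 0.2676]
ee_rot: [[-0.436, -0.9, -0.0], [-0.9, 0.436, -0.0], [0.0, 0.0, -1.0]]
wrist_force: [0.3, 0.4, -1.7]
gripper_width: 0.255
gripper_force: 29.8
```

```bash
python3 -m creep '[[-1,0,0,-30,0,0,0],[-1,0,0,-60,0,0,0],[-1,0,0,-93,0,0,-5],[-1,20,30,-93,0,0,-10],[-1,35,55,-93,0,0,-15],[-1,50,79,-93,0,0,-18.7],[-1,50,79,-93,0,0,-18.7],[-1,50,79,-93,0,0,-18.7]]'
python3 -m creep '[[-1,0,0,0,0,0,0],[-1,0,0,0,0,0,0],[-1,0,0,0,0,0,0]]'
python3 - <<'E'
from h import *
Rr=R.from_euler("z",-7.47,degrees=True).as_matrix()
s=r.sense(); t=np.array(s["tcp_pos"]); print("tcp",t,s["gripper_force"],s["time_s"])
for c in ["scene","side"]:
    pic,P=cap(c); save(c+"2.png",pic)
    A=P.reshape(-1,3); A=A[~np.isnan(A[:,0])]
    b=A[(abs(A[:,2]-.150)<.005)]; L=(b-[.4858,.1075,0])@Rr; k=(abs(L[:,0])<.012)&(abs(L[:,1])<.15); L=L[k]
    print(c,"bar x",len(L),np.percentile(L,[2,50,98],0).round(4)[:,0], "z",np.median(b[k][:,2]))
    for v in [-.1,-.06,.05,.1]: q=L[abs(L[:,1]-v)<.015]; print(v,len(q), len(q) and np.percentile(q[:,0],[3,97]).round(4))
    for d in vision.cut_out(c,"mark")[:1]:
        Q=P[d["region"]]; Q=(Q-[.4858,.1075,0])@Rr; Q=Q[(abs(Q[:,2]-.14)<.02)]; print("mark",d["conf"],len(Q),np.percentile(Q,[2,50,98],0).round(4).tolist())
    d=vision.cut_out(c,"holder_lip")[0]; Q=P[d["region"]]; Q=Q[~np.isnan(Q[:,0])]
    L=(Q-t)@Rr; g=pic[d["region"]][~np.isnan(P[d["region"]][:,0])].astype(int); gr=(g[:,1]>g[:,0]+30)&(g[:,1]>g[:,2]+20)
    print("holder",d["conf"],len(L),np.percentile(L,[1,50,99],0).round(4).tolist())
    if gr.sum()>10: print("lip",gr.sum(),np.percentile(L[gr],[2,50,98],0).round(4).tolist(), cv2.fitLine(L[gr][:,:2].astype(np.float32),cv2.DIST_HUBER,0,.01,.01).ravel().round(3))
E
```

```text
time_s: 5.2
tcp_pos: [0.5378, 0.1263, 0.3606]
ee_rot: [[-0.124, -0.992, -0.002], [-0.992, 0.124, -0.0], [0.001, 0.002, -1.0]]
wrist_force: [0.8, -0.6, -2.8]
gripper_width: 0.259
gripper_force: 29.7
time_s: 5.45
tcp_pos: [0.5402, 0.127, 0.3604]
ee_rot: [[-0.125, -0.992, -0.0], [-0.992, 0.125, -0.0], [0.0, 0.0, -1.0]]
wrist_force: [0.5, 0.6, -2.8]
gripper_width: 0.259
gripper_force: 29.7
tcp [0.5402293  0.12698254 0.36035431] 29.73053609021008 5.45
scene bar x 475 [-0.0072 -0.      0.0051] z 0.15027005749122624
-0.1 76 [-0.0066  0.0042]
-0.06 72 [-0.0058  0.0047]
0.05 1 [-0.0051 -0.0051]
0.1 0 0
mark 0.64 235 [[-0.0066, -0.0261, 0.1285], [0.0023, -0.0016, 0.1472], [0.0054, 0.0242, 0.154]]
holder 0.87 2154 [[-0.0184, -0.061, -0.3595], [0.0378, -0.02, -0.2291], [0.0657, 0.0498, -0.1524]]
lip 340 [[0.058, -0.0573, -0.2513], [0.0621, -0.0074, -0.2404], [0.0657, 0.0444, -0.2306]] [ 0.005 -1.     0.062 -0.007]
side bar x 485 [-0.0078 -0.0032  0.0024] z 0.15137725684782555
-0.1 67 [-0.0077  0.0017]
-0.06 59 [-0.0076  0.002 ]
0.05 45 [-0.0072  0.0018]
0.1 41 [-0.0072  0.0019]
mark 0.42 139 [[-0.0082, -0.0279, 0.1307], [-0.0045, -0.0008, 0.1514], [0.0026, 0.0273, 0.1541]]
holder 0.6 1313 [[-0.0121, -0.0603, -0.3585], [0.023, -0.022, -0.2453], [0.0611, 0.1543, -0.1503]]
lip 34 [[0.0551, -0.0598, -0.2458], [0.0565, -0.0387, -0.2314], [0.0621, 0.0209, -0.2293]] [ 0.02  -1.     0.057 -0.038]
```

View pics/scene2.png

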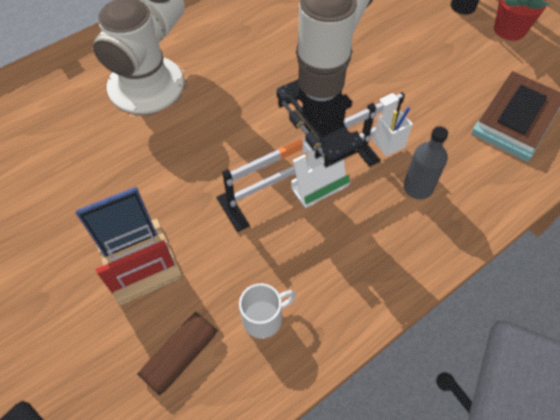

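```bash
python3 -m creep '[[-1,0,26,0,0,0,0.3],[-1,0,45,0,0,0,0.3],[-1,0,52.4,0,0,0,0.3],[-1,0,52.4,0,0,0,0.3],[-1,0,52.4,0,0,0,0.3],[-1,0,52.4,10,0,0,0.3],[-1,0,52.4,12,0,0,0.3],[-1,0,52.4,12,0,0,0.3]]'
python3 - <<'E'
from h import *
s=r.sense(); print(R.from_matrix(downrot(-7.47)).inv().apply(np.array(s["tcp_pos"])-[.4858,.1075,0])*1000)
pic,P=cap("side"); save("side3.png",cv2.resize(pic[100:310,130:410],(800,600),interpolation=cv2.INTER_CUBIC))
E
```

```text
time_s: 6.42
tcp_pos: [0.4876, 0.1332, 0.3471]
ee_rot: [[-0.13, -0.991, -0.003], [-0.991, 0.13, -0.002], [0.002, 0.003, -1.0]]
wrist_force: [-0.4, -0.0, -2.6]
gripper_width: 0.257
gripper_force: 30.0
[ -25.67375082    1.50824693 -347.14873115]
```

View pics/side3.png

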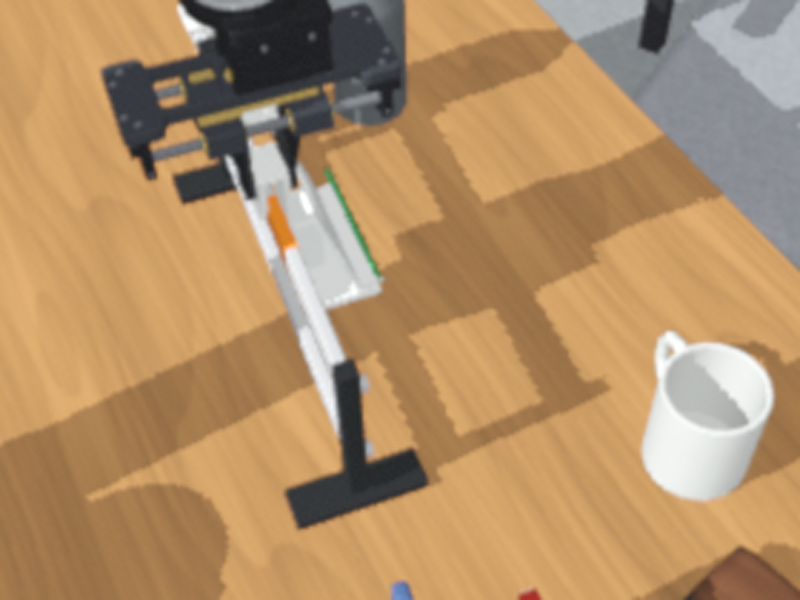

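The zoomed side view shows the hook straddling the upper bar at about (270,190), with the band ahead of it at (280,222). I'll lower it while watching the force.

```bash
python3 -m creep '[[-1,0,0,7,0,0,0],[-1,0,0,14,0,0,0],[-1,0,0,20,0,0,0],[-1,0,0,26,0,0,0],[-1,0,0,32,0,0,0],[-1,0,0,35,0,0,0],[-1,0,0,35,0,0,0],[-1,0,0,35,0,0,0]]'
python3 -m creep '[[-1,0,0,1,0,0,0],[-1,0,0,2,0,0,0],[-1,0,0,3,0,0,0],[-1,0,0,4,0,0,0],[-1,0,0,4.5,0,0,0],[-1,0,0,4.5,0,0,0]]'
```

```text
time_s: 7.13
tcp_pos: [0.4876, 0.1334, 0.3136]
ee_rot: [[-0.13, -0.992, -0.0], [-0.992, 0.13, -0.0], [0.0, 0.0, -1.0]]
wrist_force: [0.4, 0.2, -4.0]
gripper_width: 0.257
gripper_force: 30.0
time_s: 7.63
tcp_pos: [0.4875, 0.1333, 0.3092]
ee_rot: [[-0.13, -0.992, -0.0], [-0.992, 0.13, -0.0], [0.0, 0.0, -1.0]]
wrist_force: [-0.6, -0.1, -2.4]
gripper_width: 0.257
gripper_force: 30.0
```

```bash
python3 -m creep '[[-1,0,0,0.8,0,0,0],[-1,5,0,0.8,0,0,0],[-1,10,0,0.8,0,0,0],[-1,15,0,0.8,0,0,0],[-1,18,0,0.8,0,0,0],[-1,20,0,0.8,0,0,0],[-1,20,0,0.8,0,0,0],[-1,20,0,0.8,0,0,0]]'
python3 -m creep '[[-1,0,0,0.5,0,0,0],[-1,0,0,1,0,0,0],[-1,0,0,1,0,0,0],[-1,0,0,1,0,0,0]]'
python3 - <<'E'
from h import *
Rr=R.from_euler("z",-7.47,degrees=True).as_matrix()
for c in ["scene","side"]:
    pic,P=cap(c)
    for t in ["mark","holder_lip"]:
        d=vision.cut_out(c,t)[0]; Q=P[d["region"]]; g=pic[d["region"]].astype(int)
        k=(g[:,1]>g[:,0]+30)&(g[:,1]>g[:,2]+20) if t!="mark" else (g[:,0]>g[:,2]+80)&(abs(Q[:,2]-.14)<.02)
        L=(Q[k]-[.4858,.1075,0])@Rr; print(c,t,d["conf"],k.sum(),np.nanpercentile(L,[2,50,98],0).round(4).tolist())
E
```

```text
time_s: 8.3
tcp_pos: [0.4849, 0.1133, 0.3085]
ee_rot: [[-0.13, -0.992, 0.0], [-0.992, 0.13, 0.0], [-0.0, -0.0, -1.0]]
wrist_force: [-0.1, 0.5, -3.2]
gripper_width: 0.253
gripper_force: 30.0
time_s: 8.63
tcp_pos: [0.485, 0.1136, 0.3081]
ee_rot: [[-0.129, -0.992, 0.001], [-0.992, 0.129, -0.0], [0.0, -0.001, -1.0]]
wrist_force: [-1.4, -0.9, 3.7]
gripper_width: 0.253
gripper_force: 30.0
scene mark 0.48 24 [[-0.0057, -0.0276, 0.1379], [0.0014, -0.0231, 0.1499], [0.0045, -0.0197, 0.1537]]
scene holder_lip 0.72 307 [[0.0573, -0.0515, 0.0573], [0.0608, -0.0022, 0.0674], [0.065, 0.0498, 0.078]]Traceback (most recent call last):
  File "<stdin>", line 6, in <module>
IndexError: list index out of range
```

The holder rests on the bar (upward force 3.7 N). The lip middle and the band middle agree within 1 mm, so I'm releasing it.

```bash
python3 -m creep '[[0,0,0,0,0,0,0],[0,0,0,0,0,0,0],[0.3,0,0,0,0,0,0],[0.3,0,0,0,0,0,0],[0.3,0,0,0,0,0,0],[0.3,0,0,0,0,0,0],[0.3,0,0,0,0,0,0],[0.3,0,0,0,0,0,0]]'
python3 -m creep '[[0.3,0,0,-15,0,0,0],[0.3,0,0,-35,0,0,0],[0.3,0,0,-65,0,0,0],[0.3,0,0,-95,0,0,0],[0.3,0,0,-125,0,0,0],[0.3,0,0,-125,0,0,0],[0.3,0,0,-125,0,0,0]]'
python3 - <<'E'
from h import *
pic,P=cap("wrist"); save("w4.png",pic)
Rr=R.from_euler("z",-7.47,degrees=True).as_matrix(); O=[.4858,.1075,0]
d=vision.cut_out("wrist","holder_lip")[0]; Q=P[d["region"]]; g=pic[d["region"]].astype(int)
k=(g[:,1]>g[:,0]+30)&(g[:,1]>g[:,2]+20); L=(Q-O)@Rr
print("lip",k.sum(),np.nanpercentile(L[k],[2,50,98],0).round(4).tolist())
h=L[(L[:,2]>.148)]; print("top",len(h),np.nanpercentile(h,[2,50,98],0).round(4).tolist())
for t in ["mark"]:
    for d in vision.cut_out("wrist",t)[:1]:
        L=(P[d["region"]]-O)@Rr; L=L[abs(L[:,2]-.14)<.02]; print(t,len(L),np.nanpercentile(L,[2,50,98],0).round(4).tolist())
go([.405,-.2668,.405],downrot(-10.7))
E
```

```text
time_s: 9.55
tcp_pos: [0.4849, 0.1135, 0.3074]
ee_rot: [[-0.13, -0.992, 0.0], [-0.992, 0.13, 0.0], [-0.0, -0.0, -1.0]]
wrist_force: [-0.7, -0.3, 0.0]
gripper_width: 0.64
gripper_force: 0.0
time_s: 10.13
tcp_pos: [0.4849, 0.1135, 0.4343]
ee_rot: [[-0.13, -0.992, 0.004], [-0.992, 0.13, 0.003], [-0.003, -0.004, -1.0]]
wrist_force: [-0.1, -0.0, -0.0]
gripper_width: 0.65
gripper_force: 0.0
lip 529 [[0.0529, -0.0525, 0.0558], [0.0556, -0.0039, 0.0741], [0.0618, 0.0503, 0.076]]
top 1512 [[-0.0117, -0.0509, 0.1495], [0.0021, -0.0017, 0.1549], [0.0166, 0.0488, 0.1564]]
mark 206 [[-0.0063, -0.0249, 0.1494], [-0.0019, 0.0209, 0.1505], [0.0031, 0.0284, 0.1518]]
shift [387.3  29.4  26.7] turn [ 0.13 -0.07  3.23] t 10.2833
```

View pics/w4.png

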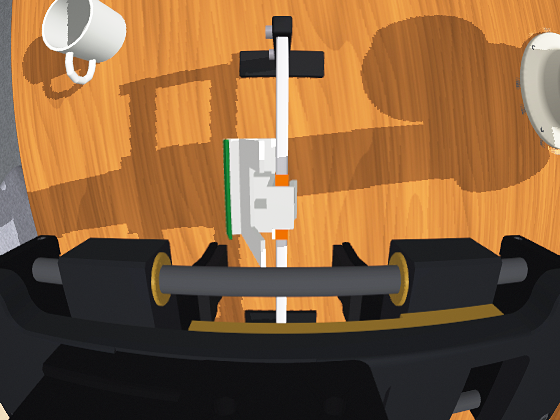

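Wrist view: the holder hangs squarely at (262,190), with equal orange slivers either side of the hook, at (282,180) and (282,235). Next is the tablet.

```bash
python3 -m creep '[[1,41,3,0,0,0,0],[1,82,6,0,0,0,0],[1,123,9,0,0,0,1],[1,164,12,0,0,0,1],[1,205,15,0,0,0,2],[1,246,18,0,0,0,2],[1,287,21,0,0,0,3],[1,320,24,0,0,0,3]]'
python3 -m creep '[[1,30,2,0,0,0,0],[1,40,3,0,0,0,0],[1,40,3,0,0,0,0],[1,40,3,0,0,0,0]]'
python3 - <<'E'
from h import *
pic,P=cap("wrist"); save("w5.png",pic); t=r.sense()["tcp_pos"]; print(t)
Rt=R.from_euler("z",-10.7,degrees=True).as_matrix(); O=[.405,-.2668,0]
A=P.reshape(-1,3); A=A[~np.isnan(A[:,0])]; L=(A-O)@Rt
k=(abs(L[:,2]-.2)<.012)&(abs(L[:,0])<.03)&(abs(L[:,1])<.08); h=L[k]
print("top",len(h),np.percentile(h,[2,50,98],0).round(4).tolist(),cv2.minAreaRect((A[k][:,:2]*1000).astype(np.float32)))
for z in [.19,.17,.15,.12,.1]:
    q=L[(abs(L[:,2]-z)<.008)&(abs(L[:,0])<.03)&(abs(L[:,1])<.06)]; print(z,len(q),len(q) and np.percentile(q[:,0],[3,50,97]).round(4))
S=np.load("scene_tablet_center.npy"); S=(S-O)@Rt
for z in [.19,.15,.11,.07]: q=S[abs(S[:,2]-z)<.01]; print("scene face",z,len(q),len(q) and np.median(q[:,0]).round(4))
go([.405,-.2668,.35],downrot(-10.7))
E
```

```text
time_s: 10.95
tcp_pos: [0.4184, -0.2029, 0.4312]
ee_rot: [[-0.183, -0.983, -0.003], [-0.983, 0.183, 0.0], [0.0, 0.003, -1.0]]
wrist_force: [0.9, 0.6, -0.3]
gripper_width: 1.001
gripper_force: 0.0
time_s: 11.28
tcp_pos: [0.4093, -0.2396, 0.4313]
ee_rot: [[-0.183, -0.983, -0.002], [-0.983, 0.183, 0.001], [-0.0, 0.002, -1.0]]
wrist_force: [0.7, -0.1, 0.1]
gripper_width: 0.999
gripper_force: 0.0
[ 0.40949942 -0.23904701  0.4316373 ]
top 2512 [[-0.0062, -0.0569, 0.199], [-0.0012, -0.0081, 0.2018], [0.0035, 0.0487, 0.2034]] ((403.2893371582031, -270.3883361816406), (111.55763244628906, 11.360249519348145), 78.65375518798828)
0.19 58 [-0.0071  0.0044  0.0044]
0.17 0 0
0.15 0 0
0.12 0 0
0.1 0 0
scene face 0.19 437 0.0043
scene face 0.15 355 0.0045
scene face 0.11 332 0.0045
scene face 0.07 273 0.005
shift [28.1 -0.7 81.6] turn [0.1  0.02 0.25] t 11.3333
```

View pics/w5.png

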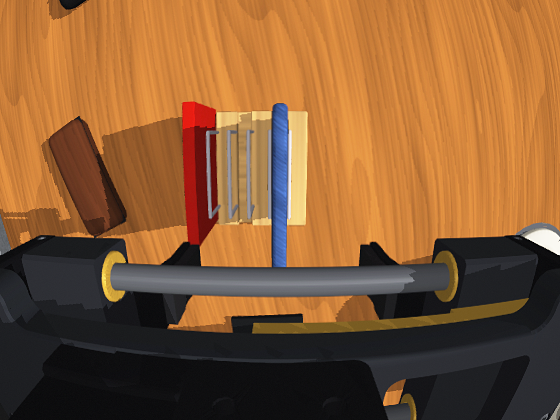

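```bash
python3 -m creep '[[1,15,0,0,0,0,0.4],[1,28,0.5,0,0,0,0.4],[1,28,0.5,25,0,0,0.4],[1,28,0.5,55,0,0,0.4],[1,28,0.5,75,0,0,0.4],[1,28,0.5,87,0,0,0.4],[1,28,0.5,87,0,0,0.4],[1,28,0.5,87,0,0,0.4]]'
python3 -m creep '[[-1,0,0,0,0,0,0],[-1,0,0,0,0,0,0],[-1,0,0,0,0,0,0],[-1,0,0,0,0,0,0],[-1,0,0,0,0,0,0],[-1,0,0,0,0,0,0],[-1,0,0,0,0,0,0],[-1,0,0,0,0,0,0]]'
python3 -m creep '[[-1,0,0,0,0,0,0],[-1,0,0,0,0,0,0],[-1,0,0,0,0,0,0],[-1,0,0,0,0,0,0],[-1,0,0,0,0,0,0],[-1,0,0,0,0,0,0],[-1,0,0,0,0,0,0],[-1,0,0,0,0,0,0]]'
```

```text
time_s: 12.0
tcp_pos: [0.4044, -0.2659, 0.3452]
ee_rot: [[-0.186, -0.983, -0.001], [-0.983, 0.186, 0.0], [0.0, 0.001, -1.0]]
wrist_force: [0.0, 0.7, 1.1]
gripper_width: 0.999
gripper_force: 0.0
time_s: 12.67
tcp_pos: [0.4038, -0.267, 0.3455]
ee_rot: [[-0.188, -0.982, 0.0], [-0.982, 0.188, -0.0], [0.0, -0.0, -1.0]]
wrist_force: [-0.2, 0.3, 0.2]
gripper_width: 0.482
gripper_force: 0.0
time_s: 13.33
tcp_pos: [0.4038, -0.2669, 0.3454]
ee_rot: [[-0.188, -0.982, 0.0], [-0.982, 0.188, -0.0], [-0.0, -0.0, -1.0]]
wrist_force: [0.4, -0.3, -0.2]
gripper_width: 0.115
gripper_force: 30.0
```

```bash
python3 -m creep '[[-1,0,0,-15,0,0,0],[-1,0,0,-30,0,0,0],[-1,0,0,-70,0,0,0],[-1,0,0,-110,0,0,0],[-1,0,0,-150,0,0,0],[-1,0,0,-175,0,0,0],[-1,0,0,-175,0,0,0],[-1,0,0,-175,0,0,0]]'
python3 - <<'E'
from h import *
Rr=R.from_euler("z",-7.47,degrees=True).as_matrix(); O=np.array([.4858,.1075,0])
for c in ["scene","side"]:
    pic,P=cap(c); save(c+"6.png",pic); L=(P-O)@Rr; g=pic.astype(int)
    gr=(g[...,1]>g[...,0]+30)&(g[...,1]>g[...,2]+20)&(abs(L[...,0]-.055)<.02)&(abs(L[...,1])<.07)
    Q=L[gr]; print(c,"lip",len(Q),np.percentile(Q,[2,50,98],0).round(4).tolist())
    for z in [.058,.063,.068,.073]: q=Q[abs(Q[:,2]-z)<.003]; print(" z",z,len(q),len(q) and np.percentile(q[:,0],[5,50,95]).round(4), len(q) and np.percentile(q[:,1],[2,98]).round(4))
    k=(abs(L[...,1])<.06)&(L[...,0]>.01)&(L[...,0]<.05)&(L[...,2]>.07)&(L[...,2]<.15)&(g.min(-1)>90); B=L[k]
    for z in [.08,.09,.1,.11,.12,.13,.14]: q=B[abs(B[:,2]-z)<.004]; print("  back",z,len(q),len(q) and np.percentile(q[:,0],[10,50,90,97]).round(4))
    b=(abs(L[...,2]-.15)<.004)&(abs(L[...,0])<.012)&(abs(L[...,1])<.15)&(abs(L[...,1])>.06); print("bar",np.percentile(L[b][:,0],[3,97]).round(4))
    m=(abs(L[...,1])<.025)&(abs(L[...,0])<.02)&(L[...,2]>.152)&(L[...,2]<.16); print("hook",m.sum(),np.percentile(L[m],[2,50,98],0).round(4).tolist())
s=r.sense();print(s["tcp_pos"],s["wrist_force"],s["gripper_width"])
E
```

```text
time_s: 14.0
tcp_pos: [0.4035, -0.2666, 0.5205]
ee_rot: [[-0.189, -0.982, 0.001], [-0.982, 0.189, 0.001], [-0.001, -0.001, -1.0]]
wrist_force: [-0.4, 0.8, -4.9]
gripper_width: 0.115
gripper_force: 30.0
scene lip 290 [[0.0551, -0.0526, 0.056], [0.059, -0.001, 0.0666], [0.0629, 0.0478, 0.0764]]
 z 0.058 64 [0.0581 0.0606 0.0626] [-0.0485  0.0474]
 z 0.063 88 [0.0575 0.0599 0.0629] [-0.053   0.0477]
 z 0.068 87 [0.0559 0.0585 0.0604] [-0.052   0.0493]
 z 0.073 75 [0.0553 0.0576 0.0599] [-0.0513  0.046 ]
  back 0.08 123 [0.035  0.0373 0.0394 0.0404]
  back 0.09 138 [0.0319 0.0343 0.0365 0.0373]
  back 0.1 160 [0.0272 0.0313 0.0338 0.0348]
  back 0.11 152 [0.0251 0.0279 0.0301 0.0315]
  back 0.12 76 [0.0201 0.0253 0.0269 0.0281]
  back 0.13 86 [0.0113 0.0218 0.0243 0.0256]
  back 0.14 92 [0.0117 0.0187 0.0214 0.0217]
bar [-0.0063  0.0051]
hook 174 [[-0.0117, -0.0186, 0.1524], [0.0, -0.0005, 0.1555], [0.0113, 0.0212, 0.1587]]Traceback (most recent call last):
  File "<stdin>", line 6, in <module>
    return _quantile_unchecked(
        a, q, axis, out, overwrite_input, method, keepdims, weights)
    return _ureduce(a,
                    func=_quantile_ureduce_func,
    ...<5 lines>...
                    overwrite_input=overwrite_input,
                    method=method)
    r = func(a, **kwargs)
    result = _quantile(arr,
                       quantiles=q,
    ...<2 lines>...
                       out=out,
                       weights=wgt)
    slices_having_nans = np.isnan(arr[-1, ...])
                                  ~~~^^^^^^^^^
IndexError: index -1 is out of bounds for axis 0 with size 0
```

View pics/scene6.png

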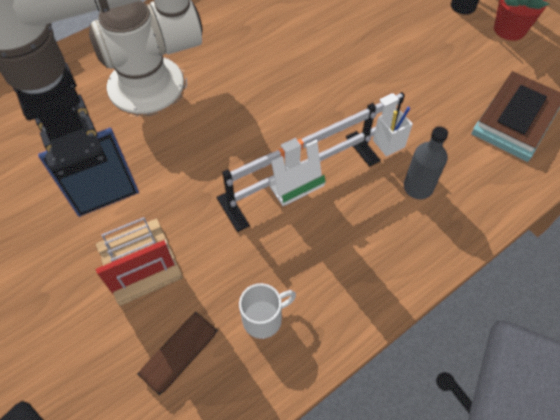

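Scene view: the holder hangs at (300,175) and the tablet is lifted clear at (95,170), with the rack and notebook unchanged. Now I'll work out the hover on the slot axis.

```bash
python3 -c "
from h import *
go([.3967,.1182,.513],downrot(-7.47,17.2))
print(R.from_matrix(downrot(-7.47,17.2)).as_matrix().round(3))"
```

```text
shift [-376.6   79.2    6. ] turn [17.48 -0.38 -3.39] t 14.1
[[-0.13  -0.947  0.293]
 [-0.992  0.124 -0.038]
 [-0.    -0.296 -0.955]]
```

```bash
python3 -m creep '[[-1,-30,6,0,0,0,0],[-1,-65,14,0,2,0,-0.5],[-1,-105,22,1,5,0,-1],[-1,-145,30,2,8,0,-1.5],[-1,-185,38,3,10,0,-2],[-1,-225,46,4,12,0,-2.5],[-1,-265,55,4,14,0,-3],[-1,-295,62,5,15,0,-3]]'
python3 -m creep '[[-1,-25,9.5,4,1.5,0,0],[-1,-50,19,7,2,0,0],[-1,-65,24,8,2,0,0],[-1,-65,24,8,2,0,0],[-1,-65,24,8,2,0,0]]'
python3 -c "
from h import *
go([.3967,.1182,.513],downrot(-7.47,17.2))"
```

```text
time_s: 14.77
tcp_pos: [0.3973, 0.0366, 0.5131]
ee_rot: [[-0.135, -0.958, 0.253], [-0.991, 0.129, -0.043], [0.008, -0.256, -0.967]]
wrist_force: [0.7, -1.2, -3.3]
gripper_width: 0.112
gripper_force: 30.0
time_s: 15.18
tcp_pos: [0.386, 0.1022, 0.4985]
ee_rot: [[-0.135, -0.949, 0.284], [-0.991, 0.127, -0.049], [0.011, -0.288, -0.958]]
wrist_force: [0.4, -0.5, -4.0]
gripper_width: 0.109
gripper_force: 30.0
shift [-17.1 -12.3 -11.6] turn [ 0.48 -0.69 -0.12] t 15.1833
```

```bash
python3 -m creep '[[-1,-17,-12,-12,0.5,-0.7,0],[-1,-17,-12,-12,0.5,-0.7,0],[-1,-17,-12,-12,0.5,-0.7,0],[-1,-17,-12,-12,0.5,-0.7,0],[-1,-17,-12,-12,0.5,-0.7,0],[-1,-17,-12,-12,0.5,-0.7,0]]'
python3 - <<'E'
from h import *
go([.4260,.1143,.4175],downrot(-7.47,17.2))
E
```

```text
time_s: 15.68
tcp_pos: [0.3965, 0.1168, 0.5152]
ee_rot: [[-0.135, -0.945, 0.297], [-0.991, 0.13, -0.037], [-0.004, -0.299, -0.954]]
wrist_force: [-0.5, -0.1, -3.4]
gripper_width: 0.116
gripper_force: 30.0
shift [ -1.1   1.  102.1] turn [-0.22  0.13 -0.33] t 15.6833
```

```bash
python3 -m creep '[[-1,-1,1,20,-0.2,0.1,-0.3],[-1,-1,1,45,-0.2,0.1,-0.3],[-1,-1,1,70,-0.2,0.1,-0.3],[-1,-1,1,90,-0.2,0.1,-0.3],[-1,-1,1,102,-0.2,0.1,-0.3],[-1,-1,1,102,-0.2,0.1,-0.3],[-1,-1,1,102,-0.2,0.1,-0.3],[-1,-1,1,102,-0.2,0.1,-0.3]]'
cat > m.py <<'E'
from h import *
import sys
Rr=R.from_euler("z",-7.47,degrees=True).as_matrix(); O=np.array([.4858,.1075,0])
pic,P=cap("scene"); save(sys.argv[1],cv2.resize(pic[60:240,200:440],(800,600),interpolation=cv2.INTER_CUBIC)); L=(P-O)@Rr; g=pic.astype(int)
d=vision.cut_out("scene","tablet_center")[0]; print("conf",d["conf"])
T=L[d["region"]]; T=T[~np.isnan(T[:,0])]; print(np.percentile(T,[1,50,99],0).round(4).tolist())
for z in np.arange(.07,.26,.02):
    q=T[abs(T[:,2]-z)<.005]; 
    if len(q): print("z",z.round(3),len(q),"x",np.median(q[:,0]).round(4),"y",np.percentile(q[:,1],[1,99]).round(4),"gap to back plane",(np.median(q[:,0])-(.0373-.31*(z-.08))).round(4))
gr=(g[...,1]>g[...,0]+30)&(g[...,1]>g[...,2]+20)&(abs(L[...,0]-.055)<.02)&(abs(L[...,1])<.07)
Q=L[gr]; print("lip",len(Q),np.percentile(Q,[2,50,98],0).round(4).tolist())
s=r.sense(); t=np.array(s["tcp_pos"]); f=t+.3334*np.array(s["ee_rot"])[:,2]; print("foot kin",((f-O)@Rr).round(4),"tcp",((t-O)@Rr).round(4),np.round(s["ee_rot"],3).tolist())
E
python3 m.py s7.png
```

```text
time_s: 16.35
tcp_pos: [0.4264, 0.115, 0.4192]
ee_rot: [[-0.129, -0.946, 0.296], [-0.992, 0.124, -0.036], [-0.002, -0.298, -0.954]]
wrist_force: [-0.7, -0.2, -3.7]
gripper_width: 0.113
gripper_force: 30.0
conf 0.82
[[-0.0163, -0.0612, 0.106], [0.016, -0.0122, 0.1935], [0.0429, 0.0565, 0.2837]]
z 0.09 2 x 0.0348 y [0.0449 0.0499] gap to back plane 0.0006
z 0.11 160 x 0.0417 y [-0.0611  0.0529] gap to back plane 0.0137
z 0.13 202 x 0.036 y [-0.0622  0.0546] gap to back plane 0.0142
z 0.15 206 x 0.0295 y [-0.0614  0.0545] gap to back plane 0.0139
z 0.17 215 x 0.0238 y [-0.0614  0.0569] gap to back plane 0.0144
z 0.19 234 x 0.0174 y [-0.0609  0.0569] gap to back plane 0.0142
z 0.21 232 x 0.0111 y [-0.0608  0.0567] gap to back plane 0.0141
z 0.23 249 x 0.005 y [-0.0607  0.0573] gap to back plane 0.0142
z 0.25 190 x -0.0013 y [-0.0597  0.0574] gap to back plane 0.0141
lip 297 [[0.0551, -0.0522, 0.0557], [0.0589, -0.0033, 0.0663], [0.0627, 0.0484, 0.0764]]
foot kin [0.0396 0.0008 0.1014] tcp [-6.000e-02 -3.000e-04  4.195e-01] [[-0.129, -0.946, 0.297], [-0.992, 0.124, -0.036], [-0.003, -0.299, -0.954]]
```

View pics/s7.png

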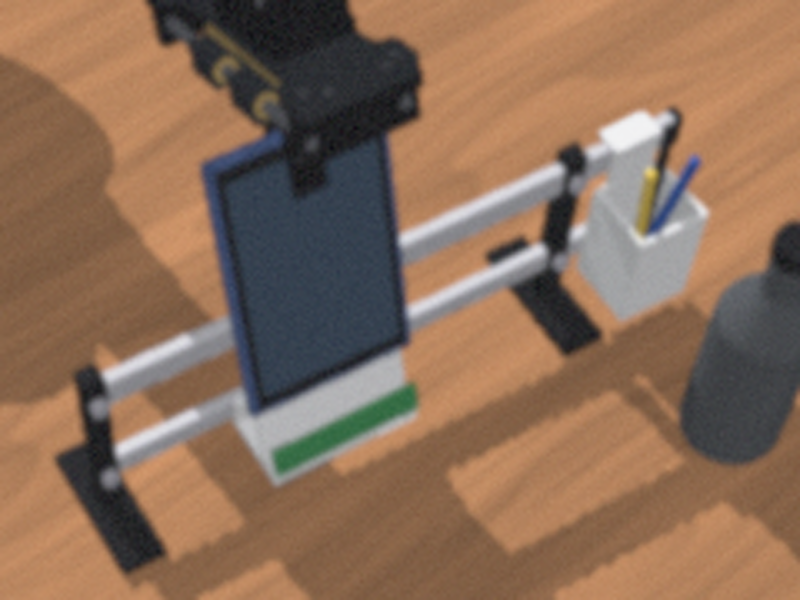

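The zoomed view shows the tablet square above the slot: bottom edge at (330,375), lip at (345,430), back plate visible between them. The screen plane is parallel to the back but about 2 mm too far forward, so I'll shift it 2 mm back and go down.

```bash
python3 -m creep '[[-1,0,2,0,0,0,0],[-1,0,2,6,0,0,0],[-1,0,2,12,0,0,0],[-1,0,2,18,0,0,0],[-1,0,2,21,0,0,0],[-1,0,2,21,0,0,0],[-1,0,2,21,0,0,0],[-1,0,2,21,0,0,0]]'
python3 m.py s8.png | grep -v "z 0.09"
```

```text
time_s: 17.12
tcp_pos: [0.4307, 0.1144, 0.3976]
ee_rot: [[-0.129, -0.947, 0.295], [-0.992, 0.124, -0.037], [-0.001, -0.297, -0.955]]
wrist_force: [-0.1, 0.6, -3.0]
gripper_width: 0.111
gripper_force: 30.0
conf 0.6
[[-0.0167, -0.0613, 0.0656], [0.0199, -0.0125, 0.1711], [0.0471, 0.0563, 0.2624]]
z 0.07 15 x 0.0401 y [-0.0472  0.0518] gap to back plane -0.0003
z 0.11 196 x 0.0393 y [-0.0624  0.0556] gap to back plane 0.0113
z 0.13 204 x 0.0331 y [-0.062   0.0547] gap to back plane 0.0113
z 0.15 217 x 0.0269 y [-0.0614  0.0563] gap to back plane 0.0113
z 0.17 222 x 0.0206 y [-0.0613  0.0569] gap to back plane 0.0112
z 0.19 224 x 0.0146 y [-0.0609  0.0565] gap to back plane 0.0114
z 0.21 232 x 0.0085 y [-0.0602  0.0552] gap to back plane 0.0115
z 0.23 179 x 0.0026 y [-0.06    0.0558] gap to back plane 0.0118
z 0.25 123 x -0.0041 y [-0.0599 -0.0102] gap to back plane 0.0113
lip 299 [[0.0553, -0.0519, 0.0549], [0.0588, -0.0026, 0.0664], [0.0625, 0.0484, 0.0766]]
foot kin [0.0434 0.0003 0.0794] tcp [-5.560e-02 -3.000e-04  3.978e-01] [[-0.129, -0.947, 0.295], [-0.992, 0.124, -0.037], [-0.002, -0.297, -0.955]]
```

```bash
python3 -m creep '[[-1,0,-0.5,3,0,0,0],[-1,0,-0.5,7,0,0,0],[-1,0,-0.5,11,0,0,0],[-1,0,-0.5,15,0,0,0],[-1,0,-0.5,18,0,0,0],[-1,0,-0.5,20,0,0,0],[-1,0,-0.5,20,0,0,0],[-1,0,-0.5,20,0,0,0]]'
python3 -m creep '[[-1,0,0,0.5,0,0,0],[-1,0,0,1,0,0,0],[-1,0,0,1.5,0,0,0],[-1,0,0,2,0,0,0],[-1,0,0,2.5,0,0,0],[-1,0,0,3,0,0,0],[-1,0,0,3,0,0,0],[-1,0,0,3,0,0,0]]'
```

```text
time_s: 17.88
tcp_pos: [0.4371, 0.1137, 0.3786]
ee_rot: [[-0.129, -0.947, 0.295], [-0.992, 0.124, -0.037], [-0.001, -0.297, -0.955]]
wrist_force: [1.3, 0.0, -3.6]
gripper_width: 0.113
gripper_force: 30.0
time_s: 18.55
tcp_pos: [0.4379, 0.1136, 0.3759]
ee_rot: [[-0.129, -0.947, 0.295], [-0.992, 0.124, -0.037], [-0.002, -0.297, -0.955]]
wrist_force: [-0.6, 0.0, -3.1]
gripper_width: 0.114
gripper_force: 30.0
```

```bash
python3 -m creep '[[-1,0,0,0.5,0,0,0],[-1,0,0,1,0,0,0],[-1,0,0,1.5,0,0,0],[-1,0,0,1.5,0,0,0],[-1,0,0,1.5,0,0,0]]'
python3 -m creep '[[-1,0,0,0.5,0,0,0],[-1,0,0,1,0,0,0],[-1,0,0,1,0,0,0],[-1,0,0,1,0,0,0]]'
```

```text
time_s: 18.97
tcp_pos: [0.4383, 0.1135, 0.3744]
ee_rot: [[-0.129, -0.947, 0.295], [-0.992, 0.124, -0.037], [-0.002, -0.297, -0.955]]
wrist_force: [0.2, 0.0, -4.0]
gripper_width: 0.114
gripper_force: 30.0
time_s: 19.3
tcp_pos: [0.4386, 0.1134, 0.3739]
ee_rot: [[-0.129, -0.947, 0.295], [-0.992, 0.124, -0.037], [-0.002, -0.298, -0.955]]
wrist_force: [-2.2, -0.9, -0.1]
gripper_width: 0.111
gripper_force: 30.0
```

```bash
python3 -m creep '[[-1,0,0.5,0.5,0,0,0],[-1,0,0.7,0.5,0,0,0],[-1,0,0.7,0.5,0,0,0],[-1,0,0.7,0.5,0,0,0]]'; python3 m.py s9.png
```

```text
time_s: 19.63
tcp_pos: [0.4383, 0.1135, 0.3735]
ee_rot: [[-0.129, -0.946, 0.296], [-0.992, 0.124, -0.037], [-0.002, -0.298, -0.954]]
wrist_force: [-3.0, -3.1, 4.4]
gripper_width: 0.109
gripper_force: 30.0
conf 0.89
[[-0.0482, -0.0612, 0.0022], [0.0262, -0.013, 0.1506], [0.0517, 0.0739, 0.2381]]
z 0.07 62 x 0.0506 y [-0.0625  0.0833] gap to back plane 0.0102
z 0.09 194 x 0.0463 y [-0.0612  0.0562] gap to back plane 0.0121
z 0.11 182 x 0.0399 y [-0.062   0.0569] gap to back plane 0.0119
z 0.13 207 x 0.034 y [-0.0614  0.0553] gap to back plane 0.0122
z 0.15 217 x 0.0273 y [-0.0608  0.0731] gap to back plane 0.0117
z 0.17 204 x 0.0215 y [-0.0602  0.0553] gap to back plane 0.0121
z 0.19 222 x 0.0152 y [-0.0604  0.057 ] gap to back plane 0.012
z 0.21 125 x 0.0093 y [-0.0597  0.0463] gap to back plane 0.0123
z 0.23 131 x 0.0024 y [-0.0603 -0.0091] gap to back plane 0.0116
lip 329 [[0.0539, -0.0533, 0.0558], [0.0586, -0.0024, 0.0666], [0.0627, 0.0487, 0.0771]]
foot kin [0.0516 0.0005 0.0552] tcp [-4.790e-02 -2.000e-04  3.734e-01] [[-0.129, -0.946, 0.296], [-0.992, 0.124, -0.037], [-0.002, -0.298, -0.954]]
```

View pics/s9.png

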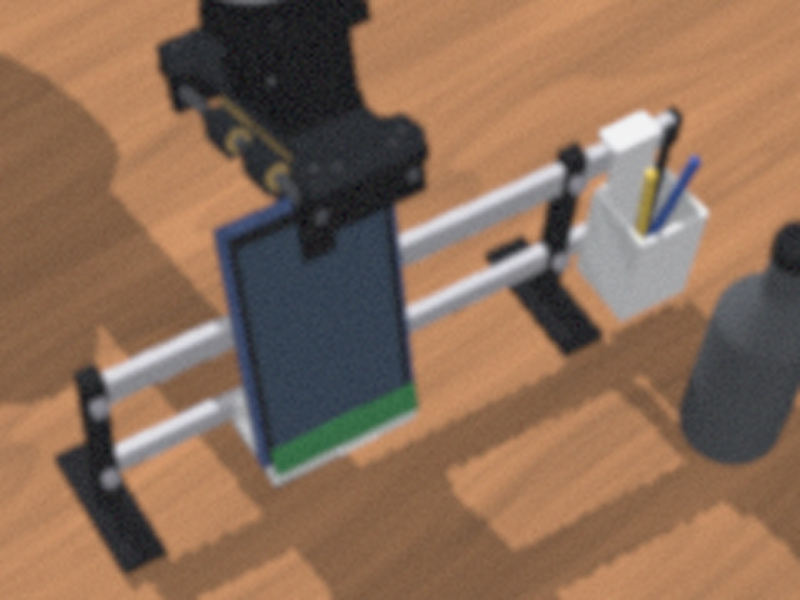

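The tablet is behind the green lip, with its bottom edge hidden at (340,440), and it carries weight while still held. Releasing and withdrawing along the tool axis.

```bash
python3 -m creep '[[-0.7,0,0,0,0,0,0],[-0.6,0,0,0,0,0,0],[-0.5,0,0,0,0,0,0],[-0.3,0,0,0,0,0,0],[-0.1,0,0,0,0,0,0],[-0.1,0,0,0,0,0,0],[-0.1,0,0,0,0,0,0],[-0.1,0,0,0,0,0,0]]'
python3 -m creep '[[-0.1,0,0,-8,0,0,0],[-0.1,0,0,-18,0,0,0],[-0.1,0,0,-35,0,0,0],[-0.1,0,0,-60,0,0,0],[-0.1,0,0,-90,0,0,0],[-0.1,0,0,-110,0,0,0],[-0.1,0,0,-110,0,0,0],[-0.1,0,0,-110,0,0,0]]'
python3 -m creep '[[-0.1,0,0,0,0,0,0],[-0.1,0,0,0,0,0,0],[-0.1,0,0,0,0,0,0],[-0.1,0,0,0,0,0,0],[-0.1,0,0,0,0,0,0],[-0.1,0,0,0,0,0,0],[-0.1,0,0,0,0,0,0],[-0.1,0,0,0,0,0,0]]'
python3 m.py s10.png
```

```text
time_s: 20.4
tcp_pos: [0.4381, 0.1136, 0.3728]
ee_rot: [[-0.129, -0.947, 0.295], [-0.992, 0.124, -0.037], [-0.002, -0.297, -0.955]]
wrist_force: [-0.6, 1.1, -1.1]
gripper_width: 0.436
gripper_force: 0.0
time_s: 21.07
tcp_pos: [0.4052, 0.1176, 0.4795]
ee_rot: [[-0.129, -0.946, 0.298], [-0.992, 0.124, -0.034], [-0.005, -0.3, -0.954]]
wrist_force: [0.3, 0.4, -1.1]
gripper_width: 0.452
gripper_force: 0.0
time_s: 21.73
tcp_pos: [0.4057, 0.1176, 0.4777]
ee_rot: [[-0.129, -0.947, 0.295], [-0.992, 0.124, -0.037], [-0.001, -0.297, -0.955]]
wrist_force: [-0.4, -0.5, 0.1]
gripper_width: 0.452
gripper_force: 0.0
conf 0.79
[[-0.0063, -0.0619, 0.0723], [0.023, -0.0053, 0.1645], [0.0516, 0.0547, 0.2382]]
z 0.07 59 x 0.0509 y [-0.0625  0.0514] gap to back plane 0.0105
z 0.09 193 x 0.0462 y [-0.0621  0.0562] gap to back plane 0.012
z 0.11 189 x 0.04 y [-0.0617  0.0558] gap to back plane 0.012
z 0.13 196 x 0.0339 y [-0.0619  0.0547] gap to back plane 0.0121
z 0.15 208 x 0.0275 y [-0.0613  0.0538] gap to back plane 0.0119
z 0.17 214 x 0.0212 y [-0.0599  0.0544] gap to back plane 0.0118
z 0.19 221 x 0.0149 y [-0.0607  0.0551] gap to back plane 0.0117
z 0.21 227 x 0.0089 y [-0.0612  0.0545] gap to back plane 0.0119
z 0.23 261 x 0.002 y [-0.0605  0.0521] gap to back plane 0.0112
lip 317 [[0.0541, -0.0527, 0.0547], [0.0587, -0.0017, 0.0666], [0.0624, 0.0477, 0.0763]]
foot kin [0.0184 0.0002 0.1595] tcp [-8.070e-02 -4.000e-04  4.778e-01] [[-0.129, -0.947, 0.295], [-0.992, 0.124, -0.037], [-0.002, -0.297, -0.955]]
```

View pics/s10.png

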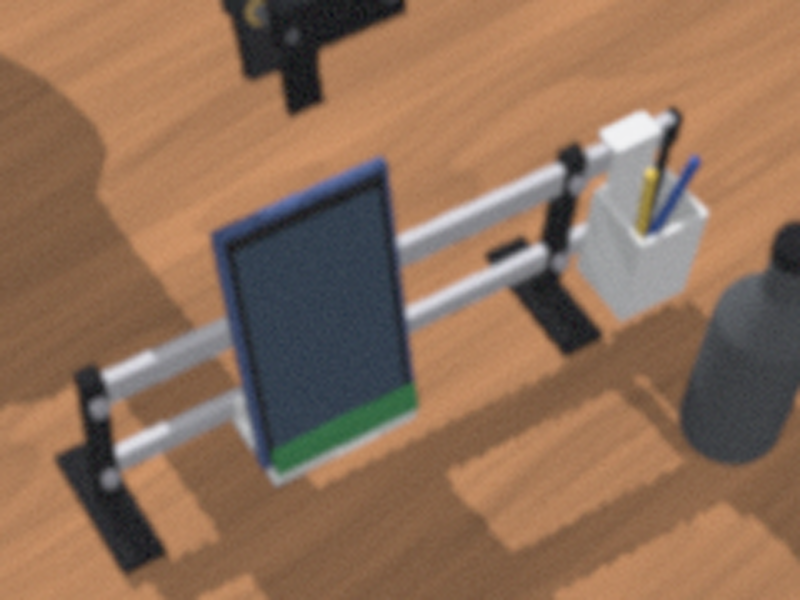

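The tablet stands in the hung holder behind the lip, at (320,310), leaning on the back. The gripper is well clear at (300,60). Handing in.

```bash
python3 -c "
from station import r
print(r.finish_job())"
```

```text
the job is handed in; nothing more can be done
None
```

I handed the job in at about 22 s: the holder hangs centred on the orange band within about 1 mm, and the tablet leans in it behind the green lip, screen out, after being set down on the ledge before release. The last camera view showed both in place with the gripper clear, but the judge's result was not reported.

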